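# Clear the track stop and lay the carton on the bed

### The arm

A 7-joint arm with a two-finger parallel gripper is mounted at the origin on the work surface. World frame = base frame: x ahead of the robot, y to its left, z up, the work surface at z = 0. Lengths are in m, angles in rad, forces in N, time in s.
With the tool pointing down it reaches from about 0.4 to 0.85 m from the base axis. Payload 4.5 kg.
Tool frame: the origin (TCP) lies at the very end of the fingers, on their centre line; the grasp point (between the pads) lies 19 mm behind it; y points along the fingers, x is the direction in which the jaws open and shut, and the axes are right-handed (so a half turn about y gives the same grasp; the last joint's range is limited). The gripper opens to 88 mm and grips with 3 to 60 N. Pads are 18 mm wide; open, the fingers measure 123 mm over their backs; the gripper's body (75 mm by 187 mm) begins 45 mm behind the grasp point.
Start: joints at [-1.309, 0.689, -0.195, 1.565, 0.157, 0.902, -0.215], TCP at [0.141, 0.609, 0.239] pointing down, gripper open.
Joint ranges: [-3.01, 3.01], [-0.46, 2.08], [-1.47, 1.51], [0.13, 2.56], [-1, 4.14], [0.04, 2.09], [-2.66, 2.66]. Speed limits (rad/s): [2.57, 2.57, 3.14, 3.14, 3.14, 3.14, 3.14].

### API

Orientations are given as a unit quaternion [x, y, z, w].
In Python, from plant import r gives the robot as it stands.
- The arm moves only by the shell command python3 -m inch 'ROWS' [OPENING] [FORCE]. ROWS is JSON, a list of rows, each a list of 6 numbers: the shift along the tool's x, y, z in mm, then the turn, a rotation vector about the tool's x, y, z in rad. In form: [[x, y, z, ax, ay, az], ...]. A call has 1 to 12 rows; each row shifts and turns the commanded pose from where the row before left it, along the tool's axes as they then stand; what a row does not reach is not made up. A row lasts 1/12 s, in which the tool goes at most 41.7 mm and 7.16 degrees, less where a joint would pass 70% of its speed; a pose out of reach is approached as far as the arm can. A call is refused whole if a number of a shift passes 41.7 or a number of a turn 0.125, either way. A call with a gripper value outside its range is refused whole. OPENING is the finger opening in mm, from 0 to 88.1, set as the call begins (- or left out, the last holds). The fingers move at their own pace and stop on an object; FORCE is the grip in N (left out, the last holds). Time passes only in rows, so rows that do not move let the fingers close. It gives the time, the measured TCP pose, the force and the opening at its end, in the units of the state.
- r.get_state(): the state, without advancing time (a new reading comes with each control period).
- r.snapshot(name): name is "side" or "top" or "wrist"; returns a dict with "img" (480x640x3 uint8, red, green, blue), "range_z" (480x640 float32, m along the optical axis (not along the pixel's ray), 0 where there is no reading), "mtx" (3x3 intrinsics, pixels), "camera_from_world" (4x4, takes a point from world to camera coordinates); the wrist camera has in their place "tool_from_camera" (4x4, takes a point from camera to tool coordinates, whose origin is the TCP and whose axes are the tool frame's). Camera axes: x right, y down, z forward; pixel columns grow to the right and rows downward; lengths in m; the calibration is good to about 2 mm. A picture is of the moment at which its call begins: read the wrist's pose just before it.
- r.finish_job(): hands the job in, once; it reports no verdict.
The state is a dict: "clock": time; "q": joint angles; "qd": joint speeds; "joint_torque": joint torques, N m; "tool_pos": TCP position; "eef_rot": TCP orientation; "contact_force": force on the tool from outside, world axes, zero at the start; "moment": the same for the moment, N m; "opening": opening from 0.0 (shut) to 1.0 (fully open).
Only numpy, scipy, OpenCV 4.12 (cv2) and the standard library are available. Lean on these libraries where they do the work, as an engineer would, in place of code of your own. Each camera call takes 0.05 s, during which the arm holds its last target.

### The job

Get the board ready for unpacking the tall carton: slide the track stop along its T-track to the open end, lift it off there and stand it upright in the shallow grey tray, letting go of it. Then tip the carton over onto its back on the board by pushing its top towards the board, and push it, lying, square and flush against the fence along the board's far side. Leave the other things where they are.

Things in the scene. Friction and masses are not known exactly. Their poses are not given: they have to be found in the camera images.
- bed: Fixed plywood board, 245 (its x) x 360 (y) x 24 thick; origin on its underside, near edge at x -120, far edge x +125, ends y -180 and +180; +x away from the robot, +y to its left, z up. A T-track runs along y at x -30: channel 45 wide, floor at z 8, under two lips (z 16.5 to 24) with an 18 wide slot, from its closed end at y -180 to y +80; beyond, to y +180, no lips: open above.
- track_end (a point): Middle of the track's lip-less open end, on the channel floor (x -30, y +130, z 8 of the bed; axes as the bed's). With the stop's foot centred here it lifts straight out; foot clear of the lips from 20 before this point on.
- fence_face (a point): Foot of the hardwood fence that stands along the whole far edge of the board: middle of its near face, at x +100, y 0, z 24 of the bed; axes as the bed's. Fence 25 thick, top 75 above the table.
- stop_centre (a point): Dark wooden track stop, loose but captive, 220 g, 75 high; this point half-way up (45.5 above table in the track). From below: T-foot 40 (x) x 60 (y) x 6, neck 14 wide to 17.5, base plate 56 x 64 to 30, upright grip fin 24 thick (x) x 60 long (y) from 30 to 75: the fin's middle is 15 above this point. Axes as the bed's. Starts at y -95 to -30 of the bed. Slides easily; 2 mm play.
- carton_centre (a point): Cardboard carton 110 (x) x 70 (y) x 190 high (z), 450 g, upright on the table 9 to 19 off the board's -y edge; this point its centre. Back: broad face on +y, towards the board; front, with blank paper panel, on -y. Pushed at the top it tips over the board's edge, falls by itself past 0.4 rad, then lies along the track, 70 high, foot overhanging 25 to 45. Slides on the board at 3 to 8 N.
- tray_in (a point): Shallow open grey tray fixed on the table, outside 130 (its x) x 140 (its y) x 35 high, walls and floor 5 thick, at the robot's left; it and the wheel swap places. This point: centre of its inner floor, 5 above the table; axes along its sides.
- wheel: Dark steel banding wheel (turntable), 136 across, 42 high, fixed; in the way only. Origin: centre of its underside.
- vase: Bystander: white bisque vase, 115 high, 100 across (mm). Origin: centre of its underside.
- bowl: Bystander: terracotta bowl, 120 across, 55 high (mm). Origin: centre of its underside.
- mug: Bystander: white mug, 85 high, 76 across (mm). Origin: centre of its underside.
- jar: Bystander: grey glaze jar with white cap, 90 high, 68 across (mm). Origin: centre of its underside.
- scraper: Bystander: flat wooden scraper, 50 x 90 x 8, lying on the board near the fence (mm). Origin: centre of its underside.
- pin: Bystander: rolling pin, 320 long, 48 thick, lying on the table (mm). Origin: centre of its underside.
Mind the look-alikes: they are no part of the job. Of the things that look like the part that bears stop_centre, the largest one is meant.

How it is judged:
By the outcome, as a careful person would: the job done as asked, in the order asked, and still so for the second after the job is handed in, with the robot touching nothing.
It also fails if it takes over 72 s, if anything falls off the work surface, if the arm or the gripper's body presses on something with over 40 N, if the wrist force passes 120 N, or if a joint passes its speed limit or range.

## Working session

There is one attempt and no reset: what is moved stays moved. The work goes in short steps, Python scripts to look and compute and a shell command to move; the robot and the scene stay as the last step left them, time stands still between calls to the robot, and variables do not carry over. Pictures are saved under pics/ and viewed, and the job is handed in when it is done.

```bash
ls; mkdir -p pics; python3 - <<'E'
from plant import r
import cv2,numpy as np
s=r.get_state();print({k:np.round(v,3).tolist() for k,v in s.items()})
for n in ["top","side"]:
    d=r.snapshot(n); cv2.imwrite(f"pics/{n}0.png",d["img"][:,:,::-1]); np.savez(f"pics/{n}0.npz",**d)
    print(n,d["mtx"].round(1).tolist(),d["camera_from_world"].round(3).tolist())
E
```

```text
pics
{'clock': 0.0, 'q': [-1.309, 0.69, -0.194, 1.566, 0.157, 0.902, -0.215], 'qd': [0.0, -0.0, -0.0, -0.0, 0.001, -0.0, 0.0], 'joint_torque': [0.0, -52.756, -1.267, -15.343, -0.053, 0.006, 0.0], 'tool_pos': [0.141, 0.608, 0.238], 'eef_rot': [0.554, 0.439, -0.44, -0.553], 'contact_force': [-0.159, 0.744, 0.205], 'moment': [0.05, 0.033, 0.029], 'opening': 1.002}
top [[515.3, 0.0, 311.2], [0.0, 515.3, 246.2], [0.0, 0.0, 1.0]] [[0.012, -1.0, -0.002, -0.068], [-0.998, -0.012, -0.059, 0.537], [0.059, 0.003, -0.998, 1.252], [0.0, 0.0, 0.0, 1.0]]
side [[569.7, 0.0, 323.0], [0.0, 569.7, 235.1], [0.0, 0.0, 1.0]] [[0.99, -0.143, -0.018, -0.515], [-0.094, -0.55, -0.83, 0.096], [0.109, 0.823, -0.558, 1.284], [0.0, 0.0, 0.0, 1.0]]
```

View pics/top0.png

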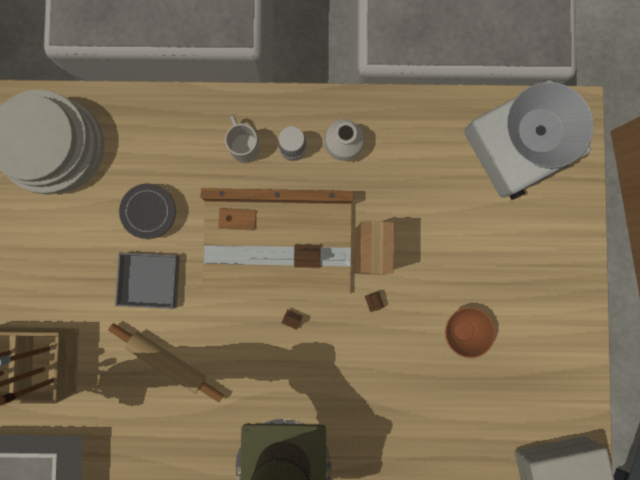

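View pics/side0.png

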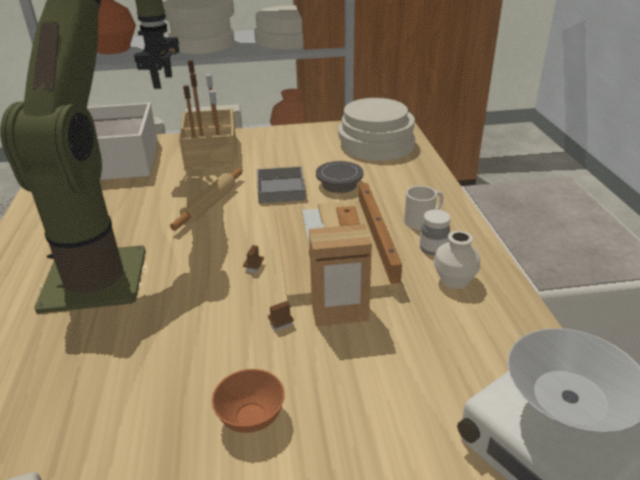

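Candidates for the stop: the block in the track at top (307,256), a small loose one at (292,319), and another at (375,300). The one in the track is the largest and the captive one. I'll check it in an enlarged crop.

```bash
python3 - <<'E'
import cv2,numpy as np
im=cv2.imread("pics/top0.png")
c=im[170:340,190:410]; cv2.imwrite("pics/c1.png",cv2.resize(c,None,fx=3.6,fy=3.5,interpolation=cv2.INTER_CUBIC))
c=im[170:330,100:260]; cv2.imwrite("pics/c2.png",cv2.resize(c,None,fx=3.5,fy=3.5,interpolation=cv2.INTER_CUBIC))
E
```

```text
(no output)
```

View pics/c1.png

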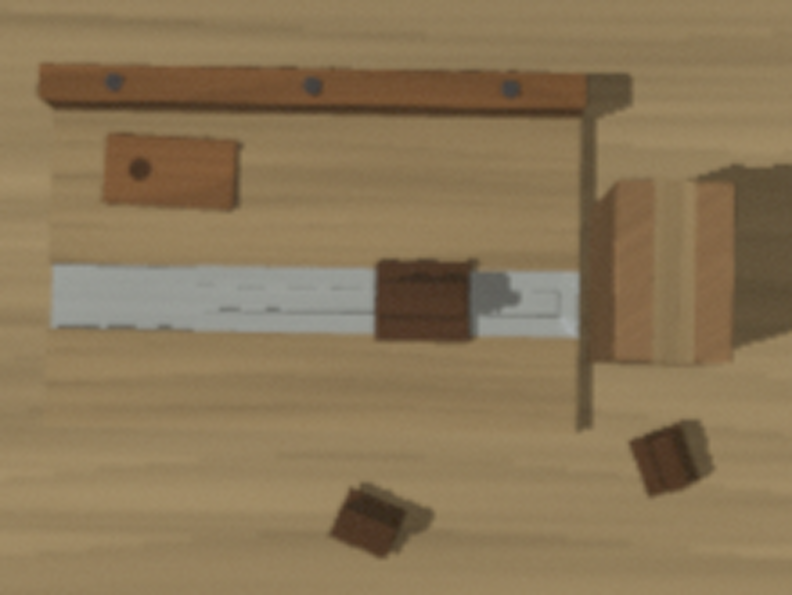

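View pics/c2.png

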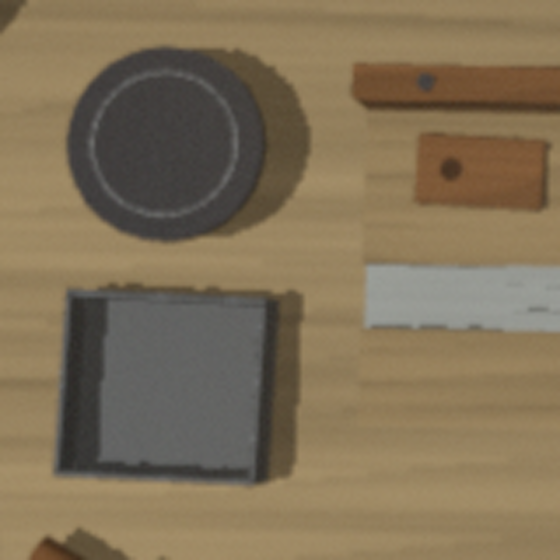

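```bash
cat > h.py <<'E'
import numpy as np,cv2
def load(n): return dict(np.load(f"pics/{n}.npz"))
def plane(d,u,v,z,T=None):
    Wc=np.linalg.inv(d["camera_from_world"]) if T is None else T
    ray=Wc[:3,:3]@np.linalg.solve(d["mtx"],[u,v,1.]); o=Wc[:3,3]
    return o+ray*(z-o[2])/ray[2]
def cloud(d,T=None):
    Wc=np.linalg.inv(d["camera_from_world"]) if T is None else T
    v,u=np.mgrid[:480,:640]; z=d["range_z"]
    p=np.stack([u*z,v*z,z],-1)@np.linalg.inv(d["mtx"]).T
    return p@Wc[:3,:3].T+Wc[:3,3]
E
python3 - <<'E'
from h import *
d=load("top0")
f=lambda x,y:(190+x/3.6,170+y/3.5)
g=lambda x,y:(100+x/3.5,170+y/3.5)
def P(n,uv,z): print(n,(plane(d,*uv,z)*1000).round(1))
P("fence farL",f(40,65),.075);P("fence farR",f(585,74),.075);P("fence nearL top",f(50,105),.075);P("fence nearR top",f(585,108),.075)
P("chan L far",f(52,265),.024);P("chan L near",f(52,328),.024);P("chan R far",f(580,272),.024);P("chan R near",f(580,338),.024)
for c in[(375,262),(472,262),(375,341),(472,341)]:P("plate",f(*c),.0385)
for c in[(615,180),(733,182),(733,362),(615,362)]:P("carton",f(*c),.19)
for c in[(68,290),(277,297),(266,485),(55,473)]:P("tray",g(*c),.035)
C=cloud(d)
def dep(n,uv): u,v=map(int,np.round(uv)); print(n,(np.median(C[v-1:v+2,u-1:u+2].reshape(-1,3),0)*1000).round(1))
dep("board",f(300,220));dep("cart",f(675,270));dep("fence",f(220,85));dep("finTop",f(420,295));dep("table",f(250,480));dep("tray",g(180,380));dep("wheel",g(170,140));dep("traywall",g(170,294))
# stop fin mask by height
m=(C[...,2]>.07)&(C[...,2]<.095);vv,uu=np.nonzero(m);s=(uu>285)&(uu<330)&(vv>240)&(vv<275)
print(uu[s].min(),uu[s].max(),vv[s].min(),vv[s].max(),s.sum()); q=C[vv[s],uu[s]];print(q.min(0),q.max(0),q.mean(0))
m=(C[...,2]>.17)&(C[...,2]<.21);vv,uu=np.nonzero(m);s=(uu>340)&(uu<410)&(vv>200)&(vv<290)
q=C[vv[s],uu[s]];print(q.min(0),q.max(0),q.mean(0)); print(cv2.minAreaRect((q[:,:2]*1000).astype(np.float32)))
m=(C[...,2]>.06)&(C[...,2]<.09);vv,uu=np.nonzero(m);s=(uu>200)&(uu<360)&(vv>183)&(vv<205)
q=C[vv[s],uu[s]];print(cv2.minAreaRect((q[:,:2]*1000).astype(np.float32)),q[:,2].mean())
m=(C[...,2]>.025)&(C[...,2]<.045);vv,uu=np.nonzero(m);s=(uu>110)&(uu<185)&(vv>248)&(vv<312)
q=C[vv[s],uu[s]];print('tray',cv2.minAreaRect((q[:,:2]*1000).astype(np.float32)),q[:,2].mean())
E
```

```text
fence farL [667.6 199.7  75. ]
fence farR [ 665.7 -157.8   75. ]
fence nearL top [640.5 192.4  75. ]
fence nearR top [ 642.6 -158.    75. ]
chan L far [535.5 199.2  24. ]
chan L near [491.5 198.2  24. ]
chan R far [ 534.9 -159.4   24. ]
chan R near [ 488.8 -159.7   24. ]
plate [539.3 -20.7  38.5]
plate [540.1 -85.8  38.5]
plate [484.8 -21.4  38.5]
plate [485.6 -86.4  38.5]
carton [ 581.6 -167.2  190. ]
carton [ 581.2 -236.9  190. ]
carton [ 472.  -237.2  190. ]
carton [ 471.2 -167.9  190. ]
tray [515.1 402.5  35. ]
tray [512.  257.7  35. ]
tray [382.6 261.7  35. ]
tray [389.  407.2  35. ]
board [568.6  31.9  25.4]
cart [ 527.5 -203.8  190.9]
fence [656.1  81.5  74.8]
finTop [515.8 -52.4  81.1]
table [386.7  65.7  -0.5]
tray [452.6 333.2   5.5]
wheel [619.5 330.9  42.8]
traywall [513.1 332.2  34.8]
294 319 250 260 262
[ 0.50139978 -0.08052138  0.07514456] [ 0.52512569 -0.02200695  0.09107732] [ 0.51274657 -0.05158997  0.08272638]
[ 0.47227815 -0.23636102  0.17010773] [ 0.58141176 -0.16612273  0.19813624] [ 0.52659443 -0.20093262  0.1897774 ]
((526.817626953125, -201.11351013183594), (108.962158203125, 70.2816390991211), 0.18592572212219238)
((655.8759155273438, 21.666824340820312), (357.3482360839844, 26.87700843811035), 89.79947662353516) 0.07461178476729417
tray ((449.3043212890625, 337.0195007324219), (143.58895874023438, 129.9064178466797), 87.72374725341797) 0.03383304908405955
```

```bash
cat > st.py <<'E'
from plant import r
import numpy as np
from scipy.spatial.transform import Rotation as R
import sys
s=r.get_state();Rm=R.from_quat(s["eef_rot"]).as_matrix();p=s["tool_pos"]
print("t",round(s["clock"],2),"p",(np.array(p)*1000).round(1),"F",np.round(s["contact_force"],1),"op",round(s["opening"]*88.1,1));print("axes(cols x,y,z)\n",Rm.round(3));print("q",np.round(s["q"],2))
if len(sys.argv)>3:
    t=np.array(list(map(float,sys.argv[1:4]))); d=Rm.T@(t-np.array(p)*1000); print("to target in tool mm",d.round(1))
E
python3 st.py 513 -52 150
python3 - <<'E'
import numpy as np
from scipy.spatial.transform import Rotation as R
from plant import r
Rm=R.from_quat(r.get_state()["eef_rot"])
for sx in(1,-1):
    T=np.array([[sx,0,0],[0,0,-1*-sx],[0,-1,0]]).astype(float)
    T[:,2]=np.cross(T[:,0],T[:,1])
    print(sx,(Rm.inv()*R.from_matrix(T)).as_rotvec().round(3))
E
```

```text
t 0.1 p [141.1 608.3 238. ] F [-0.7 -1.1 -0.1] op 88.0
axes(cols x,y,z)
 [[ 0.226 -0.    -0.974]
 [ 0.974 -0.002  0.226]
 [-0.002 -1.    -0.   ]]
q [-1.31  0.69 -0.19  1.57  0.16  0.9  -0.22]
to target in tool mm [-559.1   89.  -511.4]
1 [ 1.000e-03  1.343e+00 -1.000e-03]
-1 [-1.000e-03 -1.799e+00 -1.000e-03]
```

```bash
python3 -m inch '[[-3,0,-30,0,0.06,0],[-5,0,-38,0,0.064,0],[-5,0,-38,0,0.064,0],[-5,0,-38,0,0.064,0],[-5,0,-38,0,0.064,0],[-5,0,-38,0,0.064,0],[-5,0,-38,0,0.064,0],[-5,0,-38,0,0.064,0],[-5,0,-38,0,0.064,0],[-5,0,-38,0,0.064,0],[-5,0,-38,0,0.064,0],[-5,0,-38,0,0.064,0]]' 60 20; python3 st.py 513 -52 150
```

```text
clock: 1.1
tool_pos: [0.4761, 0.3195, 0.2384]
eef_rot: [0.678, 0.201, -0.201, -0.678]
contact_force: [-0.3, 0.7, 0.0]
opening: 0.677
t 1.1 p [476.1 319.5 238.4] F [-0.3  0.7  0. ] op 59.7
axes(cols x,y,z)
 [[ 0.839 -0.    -0.544]
 [ 0.544 -0.     0.839]
 [-0.    -1.    -0.   ]]
q [-0.66  0.62 -0.02  1.73  0.02  0.79 -0.12]
to target in tool mm [-171.3   88.4 -331.7]
```

```bash
python3 -m inch '[[-17,7,-33,0,0.064,0],[-15,7,-34,0,0.064,0],[-13,7,-35,0,0.064,0],[-10,7,-36,0,0.064,0],[-8,7,-36,0,0.064,0],[-6,7,-37,0,0.064,0],[-3,7,-37,0,0.064,0],[-1,7,-37,0,0.064,0],[1,7,-37,0,0.063,0],[4,7,-37,0,0,0],[0,0,0,0,0,0]]'; python3 st.py 513 -52 46
python3 - <<'E'
from plant import r
import cv2,numpy as np
from scipy.spatial.transform import Rotation as R
s=r.get_state();d=r.snapshot("wrist")
T=np.eye(4);T[:3,:3]=R.from_quat(s["eef_rot"]).as_matrix();T[:3,3]=s["tool_pos"]
d["T"]=T@d["tool_from_camera"];np.savez("pics/w1.npz",**d);cv2.imwrite("pics/w1.png",d["img"][:,:,::-1])
E
```

```text
clock: 2.02
tool_pos: [0.5129, -0.0586, 0.1677]
eef_rot: [0.709, -0.004, 0.003, -0.705]
contact_force: [0.5, -0.3, 0.2]
opening: 0.683
t 2.02 p [512.9 -58.6 167.7] F [ 0.5 -0.3  0.2] op 60.2
axes(cols x,y,z)
 [[ 1.    -0.001  0.009]
 [-0.009 -0.006  1.   ]
 [-0.001 -1.    -0.006]]
q [-0.02  0.66  0.06  1.97 -0.06  0.52  0.08]
to target in tool mm [  0.2 121.6   7.4]
```

View pics/w1.png

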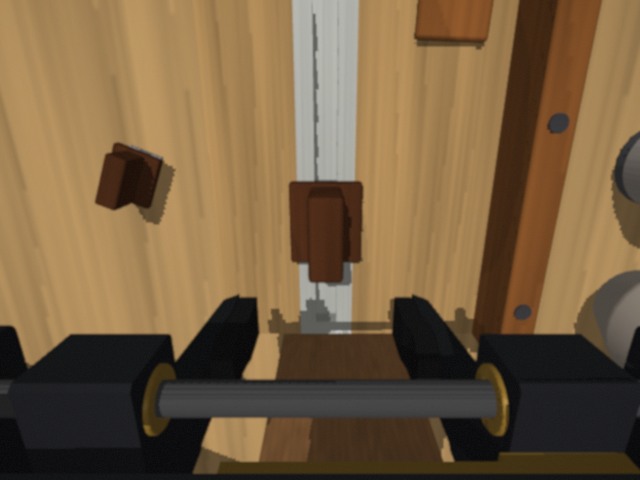

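Wrist view: the stop's fin top is around (325,235), centred between the fingers. The carton is behind at the bottom, and the small look-alike is at (130,175).

```bash
python3 - <<'E'
from h import *
d=load("w1")
for c in[(308,188),(343,188),(308,281),(343,281)]: print((plane(d,*c,.083,d["T"])*1000).round(1))
for c in[(290,182),(361,182),(290,262),(362,262)]: print('plate',(plane(d,*c,.038,d["T"])*1000).round(1))
C=cloud(d,d["T"]);print((C[235,326]*1000).round(1))
for row in (60,170): print([(plane(d,u,row,.024,d["T"])*1000).round(1) for u in(294,358)])
E
```

```text
[501.7 -15.9  83. ]
[523.4 -16.1  83. ]
[500.1 -79.1  83. ]
[523.8 -79.3  83. ]
plate [486.2 -19.2  38. ]
plate [538.8 -19.7  38. ]
plate [483.6 -82.8  38. ]
plate [540.9 -83.3  38. ]
[512.6 -47.2  81.1]
[array([491.1,  64.3,  24. ]), array([536.2,  63.9,  24. ])]
[array([488.3, -12.2,  24. ]), array([537.6, -12.7,  24. ])]
```

```bash
python3 -m inch '[[0,20,4,0,0,0],[0,35,4,0,0,0],[0,35,0,0,0,0],[0,25,0,0,0,0],[0,6,0,0,0,0],[0,0,0,0,0,0]]' 60 20; python3 -m inch '[[0,0,0,0,0,0],[0,0,0,0,0,0],[0,0,0,0,0,0],[0,0,0,0,0,0],[0,0,0,0,0,0]]' 0 20; python3 st.py 513 150 46
```

```text
clock: 2.57
tool_pos: [0.5124, -0.0391, 0.0463]
eef_rot: [-0.707, -0.001, 0.003, 0.707]
contact_force: [0.3, -0.2, 0.2]
opening: 0.684
clock: 2.98
tool_pos: [0.5142, -0.0406, 0.0487]
eef_rot: [-0.707, -0.002, 0.001, 0.707]
contact_force: [0.4, 0.4, 0.5]
opening: 0.33
t 2.98 p [514.2 -40.6  48.7] F [0.4 0.4 0.5] op 29.0
axes(cols x,y,z)
 [[ 1.     0.002 -0.004]
 [ 0.004  0.     1.   ]
 [ 0.002 -1.     0.   ]]
q [-0.03  0.87  0.02  2.03 -0.08  0.24  0.07]
to target in tool mm [ -0.5   2.7 190.6]
```

```bash
python3 -m inch '[[0,0,0,0,0,0],[0,0,0,0,0,0],[0,0,0,0,0,0]]' 0 20; python3 st.py 513 150 46; python3 st.py|head -1
```

```text
clock: 3.23
tool_pos: [0.5138, -0.0406, 0.0483]
eef_rot: [-0.707, -0.002, 0.001, 0.707]
contact_force: [-2.0, 0.3, 5.9]
opening: 0.273
t 3.23 p [513.8 -40.6  48.3] F [-2.   0.3  5.9] op 24.0
axes(cols x,y,z)
 [[ 1.     0.001 -0.004]
 [ 0.004  0.     1.   ]
 [ 0.001 -1.     0.   ]]
q [-0.03  0.87  0.02  2.03 -0.08  0.24  0.07]
to target in tool mm [ -0.    2.3 190.6]
t 3.23 p [513.8 -40.6  48.3] F [-2.   0.3  5.9] op 24.0
```

```bash
python3 -m inch '[[0,0,8,0,0,0],[0,0,16,0,0,0],[0,0,22,0,0,0],[0,0,22,0,0,0],[0,0,22,0,0,0],[0,0,22,0,0,0]]'; python3 -m inch '[[0,0,22,0,0,0],[0,0,22,0,0,0],[0,0,22,0,0,0],[0,0,14,0,0,0],[0,0,8,0,0,0],[0,0,0,0,0,0],[0,0,0,0,0,0]]'; python3 st.py 514 160 46
python3 - <<'E'
from plant import r
import cv2,numpy as np
for n in ["top","side"]:
    d=r.snapshot(n);cv2.imwrite(f"pics/{n}1.png",d["img"][:,:,::-1]);np.savez(f"pics/{n}1.npz",**d)
a=cv2.imread("pics/top1.png")[150:340,180:380];b=cv2.imread("pics/side1.png")[170:360,230:430]
cv2.imwrite("pics/c3.png",cv2.resize(np.hstack([a,b]),None,fx=2,fy=2,interpolation=cv2.INTER_CUBIC))
E
```

```text
clock: 3.73
tool_pos: [0.5132, 0.058, 0.0481]
eef_rot: [0.713, -0.004, 0.004, -0.701]
contact_force: [1.0, -29.2, 4.4]
opening: 0.27
clock: 4.32
tool_pos: [0.512, 0.1486, 0.0474]
eef_rot: [0.712, -0.003, 0.001, -0.702]
contact_force: [0.0, -20.0, 2.8]
opening: 0.268
t 4.32 p [512.  148.6  47.4] F [  0.  -20.    2.8] op 23.6
axes(cols x,y,z)
 [[ 1.    -0.003  0.005]
 [-0.005 -0.014  1.   ]
 [-0.003 -1.    -0.014]]
q [-0.43  0.89  0.1   1.97 -0.22  0.3  -0.17]
to target in tool mm [ 1.9  1.3 11.4]
```

View pics/c3.png

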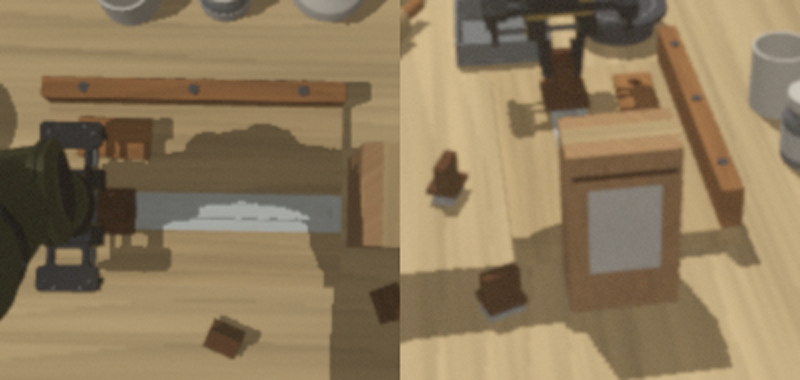

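```bash
python3 -m inch '[[0,0,0,0,0,0],[0,0,0,0,0,0],[0,0,4,0,0,0],[0,0,6,0,0,0],[0,0,6,0,0,0],[0,0,0,0,0,0],[0,0,0,0,0,0]]' 0 45; python3 st.py 514 160 46
cat > look.py <<'E'
import sys
from plant import r
import cv2,numpy as np
from scipy.spatial.transform import Rotation as R
n,tag=sys.argv[1:3];s=r.get_state();d=r.snapshot(n);im=d["img"][:,:,::-1]
if n=="wrist":
    T=np.eye(4);T[:3,:3]=R.from_quat(s["eef_rot"]).as_matrix();T[:3,3]=s["tool_pos"];d["T"]=T@d["tool_from_camera"]
np.savez(f"pics/{tag}.npz",**d)
if len(sys.argv)>3:
    x,y,w,h,f=map(float,sys.argv[3:8]);im=cv2.resize(im[int(y):int(y+h),int(x):int(x+w)],None,fx=f,fy=f,interpolation=cv2.INTER_CUBIC)
cv2.imwrite(f"pics/{tag}.png",im)
E
python3 look.py wrist w2
```

```text
clock: 5.0
tool_pos: [0.5125, 0.1774, 0.0475]
eef_rot: [-0.707, -0.002, 0.002, 0.708]
contact_force: [0.1, -0.2, -1.3]
opening: 0.271
t 5.0 p [512.5 177.4  47.5] F [ 0.1 -0.2 -1.3] op 23.9
axes(cols x,y,z)
 [[ 1.    -0.    -0.007]
 [ 0.007  0.002  1.   ]
 [-0.    -1.     0.002]]
q [-0.47  0.89  0.09  1.95 -0.23  0.31 -0.19]
to target in tool mm [  1.4   1.5 -17.4]
```

View pics/w2.png

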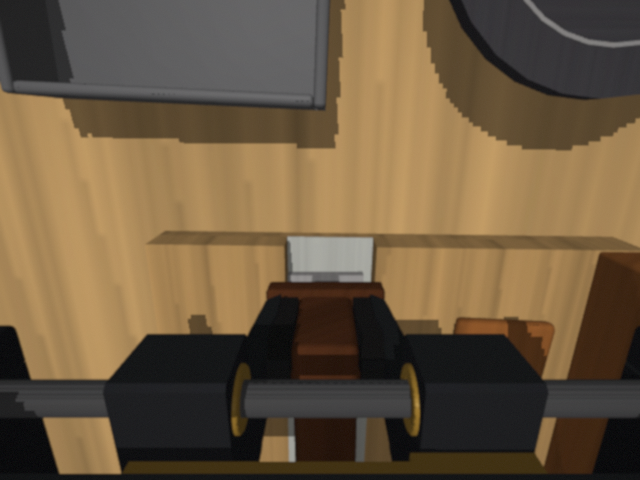

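```bash
python3 - <<'E'
from h import *
d=load("w2")
for u in(270,382): print('plate front',(plane(d,u,285,.038,d["T"])*1000).round(1))
for u in(250,400): print('board end',(plane(d,u,246,.024,d["T"])*1000).round(1))
for c,z in [((5,85),.035),((325,105),.035),((330,0),.035)]: print('tray',(plane(d,*c,z,d["T"])*1000).round(1))
C=cloud(d,d["T"]);print((C[288,325]*1000).round(1),(C[340,325]*1000).round(1))
E
```

```text
plate front [486.4 188.7  38. ]
plate front [537.5 189.   38. ]
board end [475.3 202.7  24. ]
board end [547.4 203.2  24. ]
tray [385.3 272.6  35. ]
tray [511.  265.9  35. ]
tray [512.7 302.1  35. ]
[511.5 185.5  33.9] [511.5 184.3  75.7]
```

```bash
python3 -m inch '[[0,0,-4,0,0,0],[0,-5,0,0,0,0],[0,-10,0,0,0,0],[0,-15,0,0,0,0],[0,-25,0,0,0,0],[0,-25,0,0,0,0],[0,-10,0,0,0,0],[0,0,0,0,0,0]]'; python3 st.py 450 350 100;  python3 look.py wrist w3
```

```text
clock: 5.72
tool_pos: [0.5145, 0.1718, 0.1405]
eef_rot: [-0.706, -0.003, -0.001, 0.708]
contact_force: [0.5, -0.4, -1.9]
opening: 0.265
t 5.72 p [514.5 171.8 140.5] F [ 0.5 -0.4 -1.9] op 23.4
axes(cols x,y,z)
 [[ 1.     0.005 -0.004]
 [ 0.004  0.002  1.   ]
 [ 0.005 -1.     0.002]]
q [-0.49  0.73  0.14  1.92 -0.2   0.5  -0.2 ]
to target in tool mm [-64.   40.5 178.4]
```

View pics/w3.png

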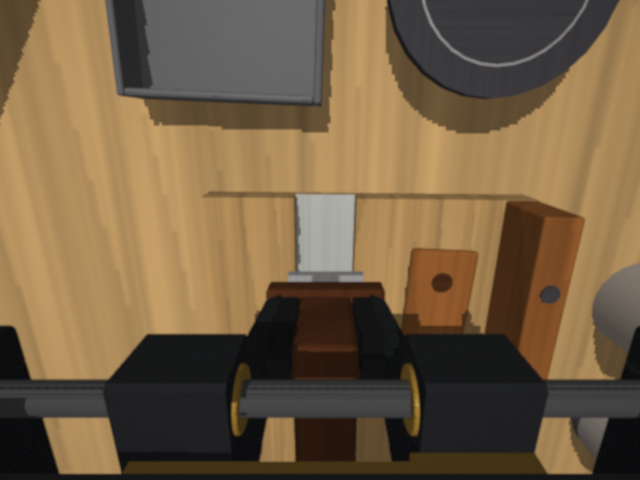

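```bash
python3 -m inch '[[-5,0,12,0,0,0],[-10,0,25,0,0,0],[-12,0,32,0,0,0],[-12,0,32,0,0,0],[-12,0,32,0,0,0],[-9,0,28,0,0,0],[-5,0,15,0,0,0],[0,0,7,0,0,0],[0,0,0,0,0,0],[0,0,0,0,0,0]]'; python3 st.py 449 355 45;  python3 look.py top t2; python3 look.py wrist w4
```

```text
clock: 6.6
tool_pos: [0.4474, 0.3525, 0.1369]
eef_rot: [0.708, 0.001, -0.001, -0.706]
contact_force: [-0.0, -0.7, -2.2]
opening: 0.265
t 6.6 p [447.4 352.5 136.9] F [-0.  -0.7 -2.2] op 23.3
axes(cols x,y,z)
 [[ 1.    -0.001 -0.003]
 [ 0.003 -0.002  1.   ]
 [-0.001 -1.    -0.002]]
q [-0.87  0.77  0.21  1.84 -0.27  0.56 -0.49]
to target in tool mm [ 1.7 91.8  2.7]
```

View pics/w4.png

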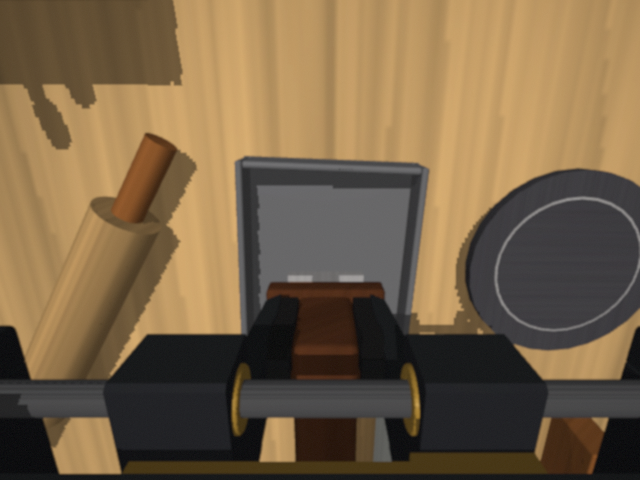

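```bash
python3 -m inch '[[1,15,0,0,0,0],[0,25,0,0,0,0],[0,25,0,0,0,0],[0,15,0,0,0,0],[0,6,0,0,0,0],[0,0,0,0,0,0],[0,0,0,0,0,0]]'; python3 st.py 449 355 45
```

```text
clock: 7.28
tool_pos: [0.4489, 0.3533, 0.0522]
eef_rot: [0.707, 0.001, -0.001, -0.707]
contact_force: [0.3, -0.2, -1.8]
opening: 0.268
t 7.28 p [448.9 353.3  52.2] F [ 0.3 -0.2 -1.8] op 23.6
axes(cols x,y,z)
 [[ 1.     0.001 -0.002]
 [ 0.002 -0.     1.   ]
 [ 0.001 -1.    -0.   ]]
q [-0.83  0.91  0.15  1.87 -0.3   0.39 -0.46]
to target in tool mm [0.1 7.2 1.7]
```

```bash
python3 -m inch '[[0,3,0,0,0,0],[0,2,0,0,0,0],[0,1.5,0,0,0,0],[0,0,0,0,0,0],[0,0,0,0,0,0]]'; python3 st.py 449 355 45|head -1;
```

```text
clock: 7.7
tool_pos: [0.4481, 0.3543, 0.0455]
eef_rot: [-0.707, -0.002, 0.001, 0.707]
contact_force: [-0.3, 0.7, -2.9]
opening: 0.262
t 7.7 p [448.1 354.3  45.5] F [-0.3  0.7 -2.9] op 23.1
```

```bash
python3 -m inch '[[0,1,0,0,0,0],[0,0.5,0,0,0,0],[0,0,0,0,0,0],[0,0,0,0,0,0]]'; python3 -m inch '[[0,1,0,0,0,0],[0,0,0,0,0,0],[0,0,0,0,0,0]]'
```

```text
clock: 8.03
tool_pos: [0.4483, 0.3543, 0.0444]
eef_rot: [-0.707, -0.002, 0.001, 0.707]
contact_force: [-0.8, -1.2, 5.7]
opening: 0.27
clock: 8.28
tool_pos: [0.4483, 0.3544, 0.0444]
eef_rot: [-0.707, -0.002, 0.001, 0.707]
contact_force: [-2.9, -0.9, 14.5]
opening: 0.263
```

Contact made; back off slightly and open.

```bash
python3 -m inch '[[0,-1,0,0,0,0],[0,0,0,0,0,0]]'; python3 -m inch '[[0,0,0,0,0,0],[0,0,0,0,0,0],[0,0,0,0,0,0],[0,0,0,0,0,0],[0,0,0,0,0,0],[0,0,0,0,0,0]]' 50 20;python3 -m inch '[[0,-10,0,0,0,0],[0,-20,0,0,0,0],[0,-35,0,0,0,0],[0,-40,0,0,0,0],[0,-40,0,0,0,0],[0,-30,0,0,0,0],[0,-10,0,0,0,0],[0,0,0,0,0,0]]'; python3 st.py 527 -280 250; python3 look.py wrist w5; python3 look.py side s2 230 130 200 150 4
```

```text
clock: 8.45
tool_pos: [0.4483, 0.3544, 0.0444]
eef_rot: [-0.707, -0.002, 0.001, 0.707]
contact_force: [-0.7, -1.2, 7.3]
opening: 0.268
clock: 8.95
tool_pos: [0.448, 0.3542, 0.0436]
eef_rot: [0.707, 0.001, -0.001, -0.707]
contact_force: [-0.5, -1.1, 0.1]
opening: 0.562
clock: 9.62
tool_pos: [0.4495, 0.3551, 0.2321]
eef_rot: [-0.706, -0.003, -0.0, 0.709]
contact_force: [-0.5, -0.3, -0.7]
opening: 0.566
t 9.62 p [449.5 355.1 232.1] F [-0.5 -0.3 -0.7] op 49.9
axes(cols x,y,z)
 [[ 1.     0.005 -0.004]
 [ 0.004  0.004  1.   ]
 [ 0.005 -1.     0.004]]
q [-0.91  0.64  0.27  1.76 -0.23  0.77 -0.52]
to target in tool mm [  75.1  -20.3 -635.3]
```

View pics/s2.png

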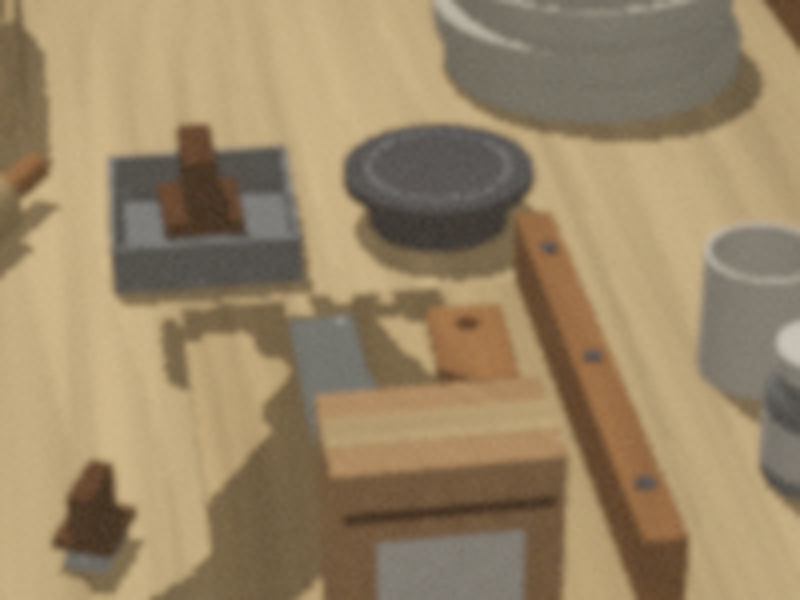

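View pics/w5.png

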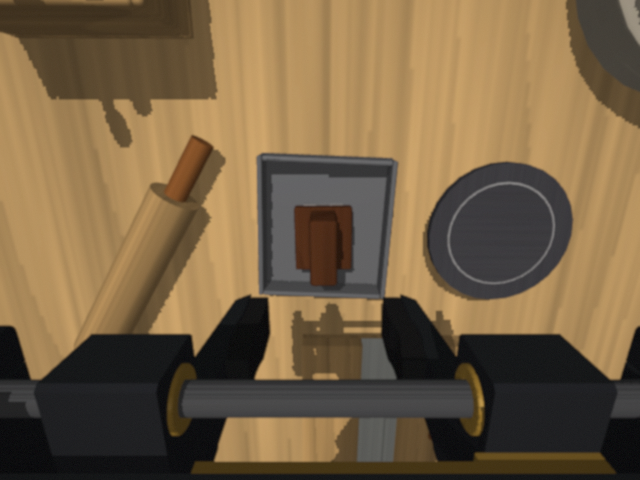

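```bash
python3 -m inch '[[2,-10,-15,0,0,0],[4,-12,-30,0,0,0],[5,-10,-38,0,0,0],[5,0,-40,0,0,0],[5,0,-40,0,0,0],[5,0,-40,0,0,0],[5,0,-40,0,0,0],[5,0,-40,0,0,0],[5,0,-40,0,0,0],[5,0,-40,0,0,0],[5,0,-40,0,0,0],[5,0,-40,0,0,0]]' 0 20;python3 -m inch '[[5,0,-40,0,0,0],[5,0,-40,0,0,0],[5,0,-40,0,0,0],[4,0,-40,0,0,0],[2,0,-35,0,0,0],[0,0,-20,0,0,0],[0,0,-10,0,0,0],[0,0,0,0,0,0],[0,0,0,0,0,0]]'; python3 st.py 527 -290 155
```

```text
clock: 10.72
tool_pos: [0.504, -0.0916, 0.2596]
eef_rot: [-0.707, 0.0, 0.002, 0.707]
contact_force: [1.7, 0.5, 0.6]
opening: 0.004
clock: 11.47
tool_pos: [0.5269, -0.3124, 0.2597]
eef_rot: [-0.706, -0.001, 0.002, 0.708]
contact_force: [0.4, 0.8, -0.5]
opening: 0.007
t 11.47 p [ 526.9 -312.4  259.7] F [ 0.4  0.8 -0.5] op 0.6
axes(cols x,y,z)
 [[ 1.    -0.002 -0.004]
 [ 0.004  0.002  1.   ]
 [-0.002 -1.     0.002]]
q [ 0.35  0.66  0.21  1.59 -0.16  0.92  0.61]
to target in tool mm [  0.4 104.8  22.2]
```

```bash
python3 -m inch '[[0,15,0,0,0,0],[0,30,0,0,0,0],[0,35,0,0,0,0],[0,20,10,0,0,0],[0,5,12,0,0,0],[0,0,10,0,0,0],[0,0,0,0,0,0],[0,0,0,0,0,0]]'; python3 st.py 527 -245 155; python3 look.py side s3
```

```text
clock: 12.13
tool_pos: [0.5292, -0.2802, 0.1574]
eef_rot: [0.707, 0.003, -0.001, -0.707]
contact_force: [-0.7, -0.4, 0.6]
opening: 0.002
t 12.13 p [ 529.2 -280.2  157.4] F [-0.7 -0.4  0.6] op 0.2
axes(cols x,y,z)
 [[ 1.     0.003 -0.007]
 [ 0.007 -0.001  1.   ]
 [ 0.003 -1.    -0.001]]
q [ 0.31  0.76  0.17  1.74 -0.2   0.65  0.6 ]
to target in tool mm [-1.9  2.4 35.2]
```

View pics/s3.png

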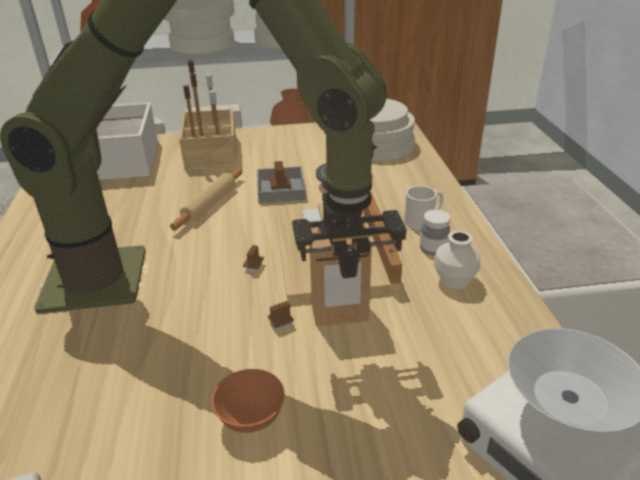

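```bash
python3 -m inch '[[-2,0,10,0,0,0],[0,0,12,0,0,0],[0,0,10,0,0,0],[0,0,8,0,0,0],[0,0,8,0,0,0],[0,0,8,0,0,0],[0,0,0,0,0,0]]'; python3 st.py 527 -245 155; python3 look.py side s4
```

```text
clock: 12.77
tool_pos: [0.5256, -0.2227, 0.1556]
eef_rot: [-0.706, -0.002, 0.003, 0.708]
contact_force: [-0.1, -0.1, -0.0]
opening: 0.005
t 12.77 p [ 525.6 -222.7  155.6] F [-0.1 -0.1 -0. ] op 0.4
axes(cols x,y,z)
 [[ 1.    -0.    -0.007]
 [ 0.007  0.002  1.   ]
 [-0.    -1.     0.002]]
q [ 0.22  0.74  0.18  1.82 -0.21  0.6   0.53]
to target in tool mm [  1.2   0.5 -22.3]
```

View pics/s4.png

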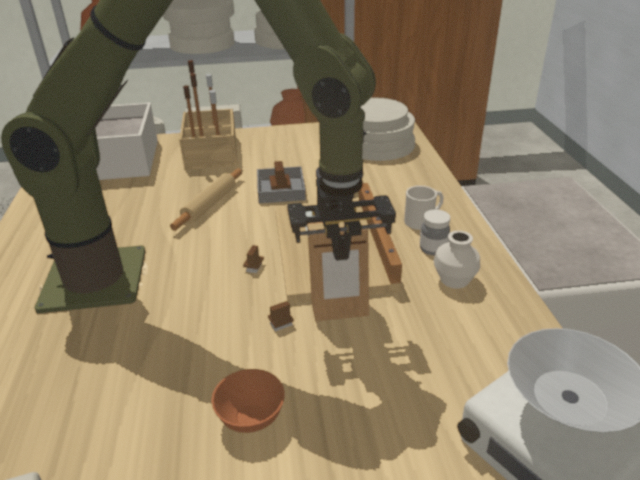

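```bash
python3 -m inch '[[0,0,10,0,0,0],[0,0,10,0,0,0],[0,0,10,0,0,0],[0,0,10,0,0,0],[0,0,8,0,0,0],[0,0,0,0,0,0]]'; python3 st.py 527 -245 155|head -1; python3 look.py side s5
```

```text
clock: 13.32
tool_pos: [0.5253, -0.1742, 0.1555]
eef_rot: [-0.706, -0.002, 0.003, 0.708]
contact_force: [-0.1, -0.4, -0.6]
opening: 0.008
t 13.32 p [ 525.3 -174.2  155.5] F [-0.1 -0.4 -0.6] op 0.7
```

View pics/s5.png

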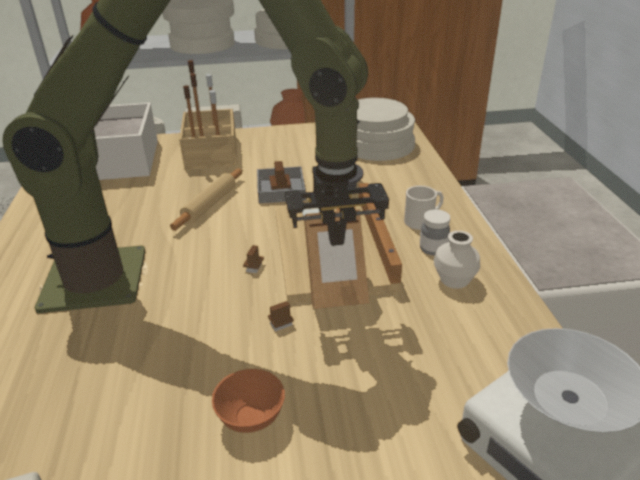

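```bash
python3 -m inch '[[0,0,10,0,0,0],[0,0,10,0,0,0],[0,0,8,0,0,0],[0,0,0,0,0,0],[0,0,0,0,0,0],[0,0,0,0,0,0]]'; python3 st.py 527 -245 155|head -1; python3 look.py side s6
```

```text
clock: 13.87
tool_pos: [0.5251, -0.1498, 0.1557]
eef_rot: [0.707, 0.001, -0.001, -0.707]
contact_force: [-0.3, 0.1, -0.4]
opening: 0.005
t 13.87 p [ 525.1 -149.8  155.7] F [-0.3  0.1 -0.4] op 0.5
```

View pics/s6.png

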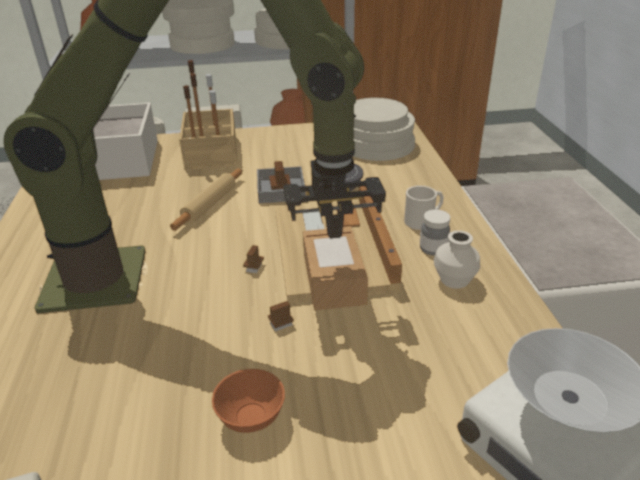

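```bash
python3 -m inch '[[-5,-15,5,0,0,0],[-15,-20,8,0,0,0],[-25,-10,10,0,0,0],[-25,0,10,0,0,0],[-20,0,10,0,0,0],[-12,0,5,0,0,0],[-3,0,0,0,0,0]]'; python3 -m inch '[[0,0,0,0,0.12,0],[0,0,0,0,0.12,0],[0,0,0,0,0.12,0],[0,0,0,0,0.12,0],[0,0,0,0,0.12,0],[0,0,0,0,0.12,0],[0,0,0,0,0.12,0],[0,0,0,0,0.12,0],[0,0,0,0,0.12,0],[0,0,0,0,0.12,0],[0,0,0,0,0.12,0],[0,0,0,0,0.12,0]]' 88;  python3 -m inch '[[0,0,0,0,0.12,0],[0,0,0,0,0,0],[0,0,0,0,0,0]]'; python3 st.py 420 -100 60; python3 look.py top t4; python3 look.py wrist w6;python3 look.py side s7
```

```text
clock: 14.5
tool_pos: [0.4172, -0.1013, 0.2009]
eef_rot: [-0.707, -0.0, 0.002, 0.707]
contact_force: [-0.3, 0.1, 0.8]
opening: 0.009
clock: 15.5
tool_pos: [0.4212, -0.1029, 0.2008]
eef_rot: [-0.531, 0.466, -0.467, 0.531]
contact_force: [-0.2, -0.2, -0.2]
opening: 0.891
clock: 15.75
tool_pos: [0.4207, -0.1027, 0.2007]
eef_rot: [0.505, -0.495, 0.496, -0.504]
contact_force: [-0.3, -0.6, 0.5]
opening: 0.997
t 15.75 p [ 420.7 -102.7  200.7] F [-0.3 -0.6  0.5] op 87.8
axes(cols x,y,z)
 [[ 0.018  0.001  1.   ]
 [-1.    -0.001  0.018]
 [ 0.001 -1.     0.001]]
q [-0.28  0.61  0.67  2.19 -0.72  0.57 -0.62]
to target in tool mm [ -2.8 140.7  -0.7]
```

View pics/t4.png

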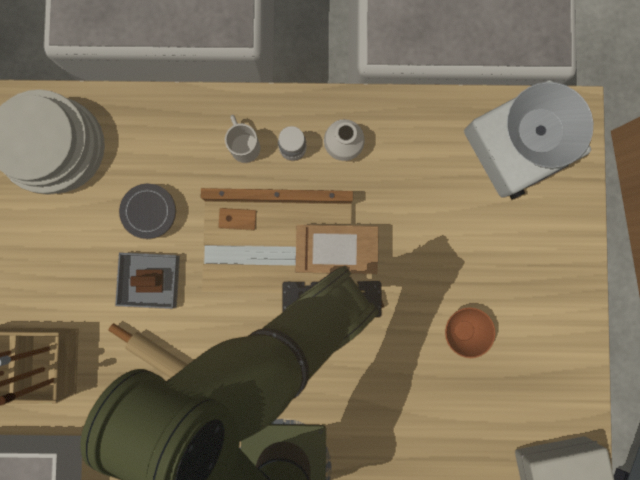

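View pics/w6.png

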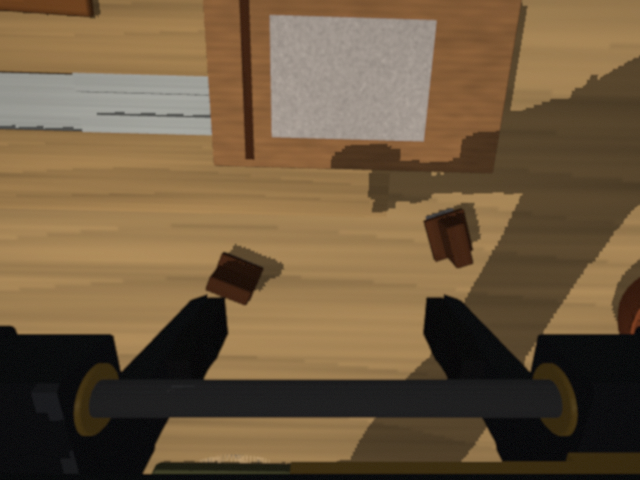

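```bash
python3 - <<'E'
from h import *
d=load("w6");C=cloud(d,d["T"])
for n,c in [("b1",(237,278)),("b2",(455,238)),("b2",(440,238))]: print(n,(C[c[1],c[0]]*1000).round(1))
for n,c,z in [("cart nl",(214,166),.094),("cart nr",(494,172),.094),("b1r",(263,268),.015),("b1 top",(206,280),.03),("b2 l",(425,215),.015),("b2 top",(450,208),.03),("b2 bot",(460,268),.03)]: print(n,(plane(d,*c,z,d["T"])*1000).round(1))
d=load("t4");C=cloud(d)
m=(C[...,2]>.085)&(C[...,2]<.105);vv,uu=np.nonzero(m);s=(uu>285)&(uu<390)&(vv>215)&(vv<265)
q=C[vv[s],uu[s]];print(q.min(0),q.max(0),np.median(q[:,2]))
for c in [(307,225),(379,226),(295,272)]: print((plane(d,*c,.094)*1000).round(1))
E
```

```text
b1 [364.2 -22.1  32.8]
b2 [ 410.6 -212.1   47.7]
b2 [ 401.2 -209.3   18. ]
cart nl [472.3 -26.8  94. ]
cart nr [ 471.6 -215.1   94. ]
b1r [367.2 -43.3  15. ]
b1 top [360.4   7.5  30. ]
b2 l [ 422.2 -194.    15. ]
b2 top [ 432.4 -210.9   30. ]
b2 bot [ 376.4 -227.    30. ]
[ 0.49179466 -0.2165046   0.08526721] [ 0.58292858 -0.02635277  0.10311211] 0.0942619496279069
[582.3 -51.7  94. ]
[ 582.  -218.2   94. ]
[473.4 -25.4  94. ]
```

```bash
python3 -m inch '[[5,10,8,0,0.012,0],[6,25,10,0,0,0],[4,38,3,0,0,0],[0,38,0,0,0,0],[0,25,0,0,0,0],[0,12,0,0,0,0],[0,2,0,0,0,0],[0,0,0,0,0,0],[0,0,0,0,0,0]]' 82; python3 st.py 523 -120 50; python3 look.py wrist w7;python3 look.py side s8
```

```text
clock: 16.65
tool_pos: [0.4414, -0.1172, 0.0513]
eef_rot: [-0.501, 0.499, -0.5, 0.501]
contact_force: [-0.2, -0.5, 0.3]
opening: 0.926
t 16.65 p [ 441.4 -117.2   51.3] F [-0.2 -0.5  0.3] op 81.6
axes(cols x,y,z)
 [[ 0.003  0.001  1.   ]
 [-1.    -0.     0.003]
 [ 0.    -1.     0.001]]
q [ 0.06  0.86  0.16  2.21 -0.97  0.15 -0.44]
to target in tool mm [ 3.1  1.4 81.5]
```

View pics/w7.png

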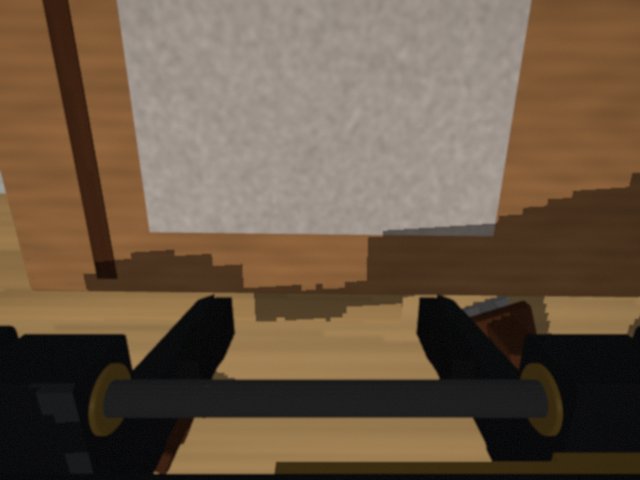

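View pics/s8.png

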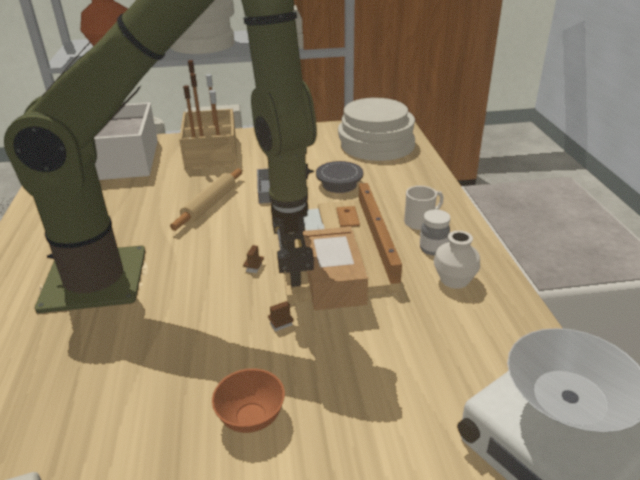

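```bash
python3 -m inch '[[0,0,5,0,0,0],[0,0,7,0,0,0],[0,0,0,0,0,0]]'; python3 st.py 523 -120 50
```

```text
clock: 17.0
tool_pos: [0.4554, -0.1165, 0.0514]
eef_rot: [-0.501, 0.498, -0.5, 0.502]
contact_force: [0.7, 0.1, -0.4]
opening: 0.931
t 17.0 p [ 455.4 -116.5   51.4] F [ 0.7  0.1 -0.4] op 82.0
axes(cols x,y,z)
 [[ 0.005  0.003  1.   ]
 [-1.    -0.001  0.005]
 [ 0.001 -1.     0.003]]
q [ 0.03  0.87  0.21  2.17 -0.96  0.19 -0.45]
to target in tool mm [ 3.8  1.6 67.6]
```

```bash
python3 -m inch '[[0,0,6,0,0,0],[0,0,7,0,0,0],[0,0,7,0,0,0],[0,0,7,0,0,0],[0,0,7,0,0,0],[0,0,7,0,0,0],[0,0,5,0,0,0]]'; python3 st.py 523 -120 50;python3 look.py side s9;python3 look.py wrist w9
```

```text
clock: 17.58
tool_pos: [0.4999, -0.1164, 0.0506]
eef_rot: [-0.501, 0.499, -0.499, 0.501]
contact_force: [-4.9, 0.1, 3.7]
opening: 0.933
t 17.58 p [ 499.9 -116.4   50.6] F [-4.9  0.1  3.7] op 82.2
axes(cols x,y,z)
 [[ 0.004  0.     1.   ]
 [-1.     0.     0.004]
 [-0.    -1.     0.   ]]
q [-0.06  0.91  0.34  2.05 -0.9   0.34 -0.54]
to target in tool mm [ 3.6  0.6 23.1]
```

View pics/s9.png

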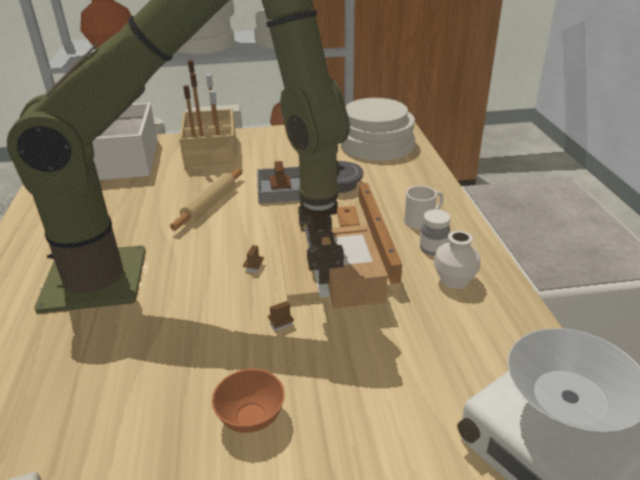

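View pics/w9.png

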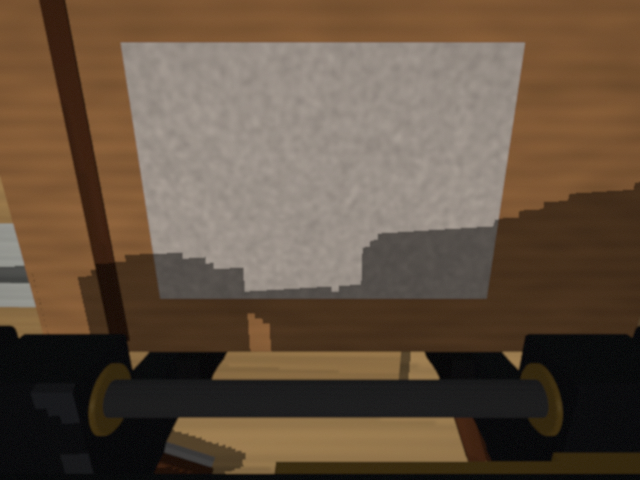

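```bash
python3 -m inch '[[0,0,6,0,0,0],[0,0,6,0,0,0],[0,0,3,0,0,0]]'; python3 -m inch '[[0,0,3,0,0,0],[0,0,3,0,0,0]]';python3 -m inch '[[0,0,2,0,0,0],[0,0,2,0,0,0]]'; python3 st.py 523 -120 50
```

```text
clock: 17.93
tool_pos: [0.5151, -0.1166, 0.0506]
eef_rot: [-0.501, 0.499, -0.499, 0.501]
contact_force: [-3.8, -0.5, 1.7]
opening: 0.932
clock: 18.1
tool_pos: [0.5201, -0.1166, 0.0506]
eef_rot: [0.501, -0.499, 0.499, -0.501]
contact_force: [-3.1, -0.5, 0.1]
opening: 0.932
clock: 18.27
tool_pos: [0.5215, -0.1164, 0.0505]
eef_rot: [0.501, -0.501, 0.498, -0.5]
contact_force: [-12.2, 0.3, 7.6]
opening: 0.931
t 18.27 p [ 521.5 -116.4   50.5] F [-12.2   0.3   7.6] op 82.1
axes(cols x,y,z)
 [[ 0.002 -0.005  1.   ]
 [-1.     0.001  0.002]
 [-0.001 -1.    -0.005]]
q [-0.1   0.93  0.4   1.98 -0.88  0.42 -0.59]
to target in tool mm [3.6 0.5 1.5]
```

Contact with the fence (12 N at the expected x). I'll press slightly more to square it.

```bash
python3 -m inch '[[0,0,2,0,0,0],[0,0,2,0,0,0],[0,0,0,0,0,0],[0,0,0,0,0,0]]'; python3 st.py|head -1; python3 look.py side s10 250 160 200 150 4; python3 look.py top t10 190 160 210 150 3.8
```

```text
clock: 18.6
tool_pos: [0.5213, -0.1161, 0.0505]
eef_rot: [-0.502, 0.503, -0.496, 0.498]
contact_force: [-15.6, 0.4, 10.5]
opening: 0.932
t 18.6 p [ 521.3 -116.1   50.5] F [-15.6   0.4  10.5] op 82.1
```

View pics/s10.png

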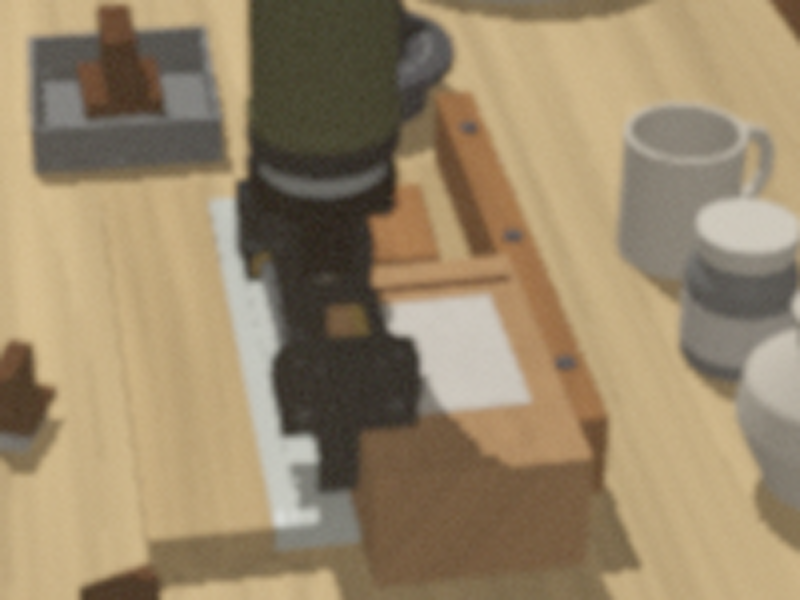

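View pics/t10.png

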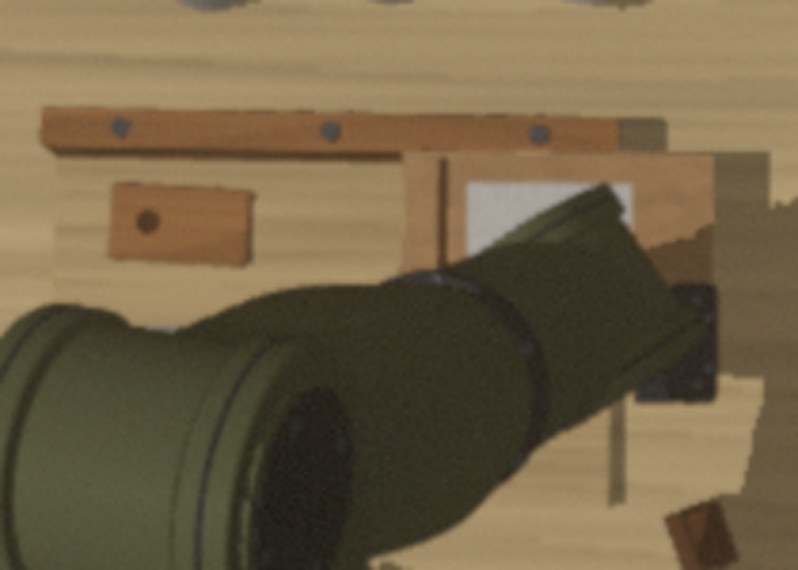

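```bash
python3 -m inch '[[0,0,-3,0,0,0],[0,0,-4,0,0,0],[0,0,-10,0,0,0],[0,0,-15,0,0,0],[0,0,-18,0,0,0],[0,-5,-18,0,0,0],[0,-20,-10,0,0,0],[0,-35,-3,0,0,0],[0,-40,0,0,0,0],[0,-40,0,0,0,0],[0,-40,0,0,0,0],[0,-20,0,0,0,0]]';  python3 -m inch '[[-20,0,0,0,0,0],[-40,0,0,0,0,0],[-40,0,0,0,0,0],[-40,0,0,0,0,0],[-40,0,0,0,0,0],[-40,0,0,0,0,0],[-40,0,0,0,0,0],[-20,0,0,0,0,0],[0,0,0,0,0,0],[0,0,0,0,0,0]]'; python3 st.py; python3 look.py top t11;python3 look.py side s11
```

```text
clock: 19.7
tool_pos: [0.4497, -0.1181, 0.2551]
eef_rot: [-0.499, 0.497, -0.502, 0.502]
contact_force: [0.3, 0.2, -0.9]
opening: 0.929
clock: 20.53
tool_pos: [0.4471, 0.1648, 0.2509]
eef_rot: [-0.501, 0.498, -0.499, 0.502]
contact_force: [0.7, -0.1, 0.3]
opening: 0.932
t 20.53 p [447.1 164.8 250.9] F [ 0.7 -0.1  0.3] op 82.1
axes(cols x,y,z)
 [[ 0.007  0.002  1.   ]
 [-1.     0.     0.007]
 [-0.    -1.     0.002]]
q [-0.95  0.61  0.82  2.02 -0.64  0.79 -1.31]
```

View pics/t11.png

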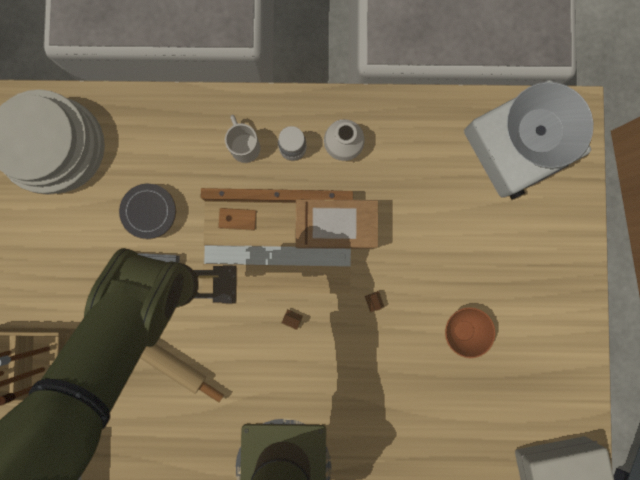

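View pics/s11.png

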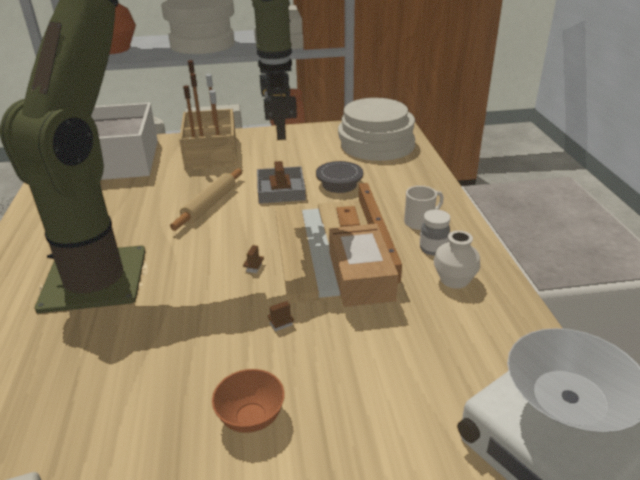

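```bash
python3 - <<'E'
from h import *
d=load("t11");C=cloud(d)
m=(C[...,2]>.086)&(C[...,2]<.102);vv,uu=np.nonzero(m);s=(uu>285)&(uu<390)&(vv>185)&(vv<265)
q=C[vv[s],uu[s]];q=q[q[:,0]>.5];print(q.min(0),q.max(0),cv2.minAreaRect((q[:,:2]*1000).astype(np.float32)))
im=cv2.imread("pics/t11.png")[170:280,190:390];cv2.imwrite("pics/t11c.png",cv2.resize(im,None,fx=4,fy=4,interpolation=cv2.INTER_CUBIC))
E
```

```text
[ 0.53203577 -0.21414445  0.08609694] [ 0.64294348 -0.02540693  0.10193685] ((587.2673950195312, -120.02926635742188), (110.3208999633789, 188.4091033935547), 0.4664253890514374)
```

View pics/t11c.png

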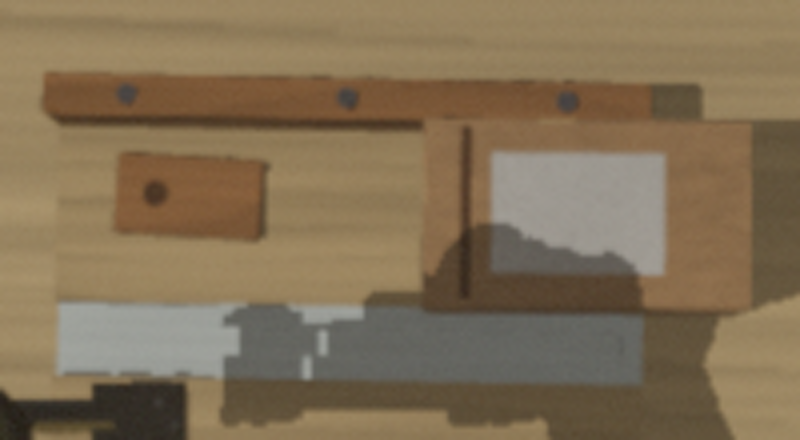

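The carton's far edge is at x 0.643, meeting the fence face at about 0.643, with yaw about 0.5° or less. The stop is upright in the tray and the arm is clear, so I'm handing in.

```bash
python3 - <<'E'
from plant import r
print(r.finish_job(), r.get_state()["clock"])
E
```

```text
the job is handed in; nothing more can be done
the job is handed in; nothing more can be done
```

The job is done and handed in at about 20.6 s of the 72 s allowed; no verdict was reported.

- **Track stop:** I slid it along the track to the open end, lifted it out and released it in the grey tray. The last side view shows it standing upright there. It jammed once partway, reading 29 N at the wrist and slipping in the grip. I raised the grip to 45 N and it came free before the lift.
- **Carton:** I tipped it onto its back over the board's edge, then pushed it against the fence with both fingers until the force rose to about 16 N. The last top view puts its far face at x ≈ 0.643 m, where I measured the fence face, with its yaw within about 0.5°.
- **Other things:** The scraper, the two small look-alikes and the other bystanders look unmoved in the last pictures. Part of the rolling pin and the tray was hidden by the arm from above, but both showed in the side view.
- **One disagreement:** The carton's foot overhangs the board's edge by about 55 mm, not the 25 to 45 mm the task predicted. It lies level, with its centre about 40 mm inside the edge, so I left it there.

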